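# Dock the jar tray on the shaker and switch it on

### The arm

A 7-joint arm with a two-finger parallel gripper is mounted at the origin on the work surface. World frame = base frame: x ahead of the robot, y to its left, z up, the work surface at z = 0. Lengths are in m, angles in rad, forces in N, time in s.
With the tool pointing down it reaches from about 0.4 to 0.875 m from the base axis. Payload 19.3 kg.
Tool frame: the origin (TCP) lies at the very end of the fingers, on their centre line; the grasp point (between the pads) lies 19 mm behind it; z points along the fingers, y is the line along which they close (so a half turn about z gives the same grasp; the last joint's range is limited). The gripper opens to 85 mm and grips with 20 to 120 N. Pads are 22 mm wide; open, the fingers measure 114 mm over their backs; the gripper's body (76 mm by 85 mm) begins 54 mm behind the grasp point. The pads swing forward as they close: fully open they stand 13 mm farther back than shut.
Start: joints at [-1.409, 0.521, -0.036, 1.599, 0.021, 1.021, -0.113], TCP at [0.144, 0.608, 0.231] pointing down, gripper open.
Joint ranges: [-2.91, 2.91], [-0.3, 2.13], [-1.5, 1.42], [0.17, 2.43], [-1.26, 4.41], [0.16, 1.93], [-2.52, 2.52]. Speed limits (rad/s): [1.89, 1.89, 2.39, 2.39, 3.01, 3.01, 3.01].

### API

Orientations are given as [roll, pitch, yaw] about the fixed x, y, z axes, in that order (R = Rz(yaw) Ry(pitch) Rx(roll)).
In Python, from workcell import observe, grab_frame, job_done gives the robot as it stands.
- The arm moves only by the tool move_arm, never from a script. Its argument "plan" is a list that holds one entry, the list of rows, each a list of 7 numbers: the shift along the tool's x, y, z each as a share of 0.02 m, from -1 to 1, then the turn, a rotation vector about the tool's x, y, z each as a share of 6 degrees, from -1 to 1, then the opening, from -1 (shut) to 1 (fully open). A call has exactly 10 rows; each row shifts and turns the commanded pose from where the row before left it, along the tool's axes as they then stand; what a row does not reach is not made up. A row lasts 1/10 s, in which the tool goes at most 50 mm and 8.59 degrees, less where a joint would pass 70% of its speed; a pose out of reach is approached as far as the arm can. A call with a number of a shift or a turn outside -1 to 1 is refused whole. A call with a gripper value outside its range is refused whole. The fingers move at their own pace and stop on an object; "grip_force" is the grip in N (left out, the last holds). Time passes only in rows, so rows that do not move let the fingers close, or fill a call up. It gives the time, the measured TCP pose, the force, the opening and the grip force at its end, in the units of the state.
- observe(): the state, without advancing time (a new reading comes with each control period).
- grab_frame(name): name is "scene" or "side" or "wrist"; returns a dict with "color" (420x560x3 uint8, red, green, blue), "intrinsics" (3x3 intrinsics, pixels), "position" and "orientation" of the camera in the world; the wrist camera has in their place "tool_from_camera" (4x4, takes a point from camera to tool coordinates, whose origin is the TCP and whose axes are the flange's). Camera axes: x right, y down, z forward; pixel columns grow to the right and rows downward; lengths in m; the calibration is good to about 2 mm. A picture is of the moment at which its call begins: read the wrist's pose just before it. There is no depth.
- job_done(): hands the job in; it is judged then, once.
The state is a dict: "clock": time; "qpos": joint angles; "qd": joint speeds; "joint_efforts": joint torques, N m; "position": TCP position; "tool_rot": TCP orientation; "force": force on the tool from outside, world axes, zero at the start; "moment": the same for the moment, N m; "grip_width": finger opening in m; "finger_force": force on a finger pad.
Only numpy, scipy, OpenCV 4.12 (cv2) and the standard library are available. Lean on these libraries where they do the work, as an engineer would, in place of code of your own. Each camera call takes 0.05 s, during which the arm holds its last target. There are 200 camera calls.

### The job

Pick up the steel tray with its two jars by the black handle, keep it level, and slide it into the rails of the blue shaker until it is fully home against the back stop, jars still standing in it. Then switch the shaker on by pushing its lever over as far as it goes, away from the open end of the rails, and let go. Do not disturb the dish, bottle and spatula lying around.

Things in the scene. Friction and masses are not known exactly. Their poses are not given: they have to be found in the camera images.
- tray: Loose steel instrument tray, 0.3 kg, 180 mm long (its x) and 106 mm wide, with a flange along each long side that makes it 130 mm wide (its y) in all; the flanges are 17 to 20 mm above its underside, the tub's walls 20 mm high, floor 3 mm thick. A fixed black handle bar bridges its middle. Both ends are alike: it may go in either end first. Origin: centre of the underside, z up.
- handle (a point): Centre of the tray's black handle bar, 78 mm above the tray's underside, on its centre line. The bar runs along the tray's y, 98 mm long, 12 mm thick (along the tray's x) and 14 mm high, on two flat posts 47 mm either side of the centre. Axes as the tray's.
- jar_a: Loose amber jar with a white cap, 36 mm diameter, 42 mm tall, standing on the tray floor in one half of the tray (on the tray's -x side). Origin: centre of its underside, z up.
- jar_b: The same jar, standing in the other half of the tray (+x side). Origin: centre of its underside, z up.
- shaker: Blue laboratory shaker, fixed to the bench, 235 mm long (its x), 265 mm wide, top (platform) 55 mm above the bench. Its +x is the direction in which the tray slides in. On the platform stand two C-shaped aluminium rails parallel to x, x = -97 to 98 mm, inner faces at y = -68.5 and 68.5 mm (3.5 mm play each side of the tray's flanges), up to 89 mm above the bench. Origin: on the bench below dock.
- mouth (a point): Middle of the rails' open end, on the shaker at platform height (55 mm), 123 mm in front (-x) of dock. Here the rails' side walls (83 mm high above the bench) flare outwards, over the last 26 mm, to about 156 mm between the tips. Axes as the shaker's.
- lip (a point): Middle of the gap between the rails' inward lips at their front end, 97 mm in front of dock, at the height of the lips' underside: 85 mm above the bench, 30 mm above the platform. The lips are 4 mm thick and their inner edges lie at y = -56.5 and 56.5 mm; they pass over the tray's flanges, so the tray can go in only from the open end. Axes as the shaker's.
- dock (a point): The point on the shaker's platform, 55 mm above the bench, where the centre of the tray's underside lies when the tray is fully home; the back stop's face is 91 mm ahead of it (+x), 24 mm high. Axes as the shaker's.
- switch (a joint): Angle of the shaker's toggle lever (rad): 0 when it leans towards the shaker's open end (-x), 1.0 when it leans fully away from it (+x, on); starts near 0, stays where it is left, moves with 2 N. It pivots about an axis along the shaker's y, 23 mm above the platform, at x = -20, y = -125 mm in the shaker's frame, on a grey block 70 by 50 mm and 25 mm high.
- switch_tip (a point): Centre of the black ball, 26 mm diameter, at the top of the shaker's lever, 50 mm from the pivot: it travels about 48 mm along the shaker's +x from off to on, about 122 mm above the bench at either end of its swing and 128 mm halfway.
- dish: Bystander: small white ceramic bowl, 70 mm across, 24 mm high. Origin: centre of the underside.
- bottle: Bystander: white plastic bottle, 54 mm diameter, 120 mm tall. Origin: centre of the underside.
- spatula: Bystander: spatula 150 mm long lying on the bench. Origin about its middle, at the underside.
There are look-alikes about, which are no part of the job. Leave any pink or yellow look-alike of the jar_a alone.

How it is judged:
By the outcome, as a careful person would: the job done as asked, in the order asked, and still so for the second after the job is handed in, with the robot touching nothing.
It also fails if it takes over 64 s, if anything falls off the work surface, if the arm or the gripper's body presses on something with over 40 N, if the wrist force passes 120 N, or if a joint passes its speed limit or range.

## Working session

There is one attempt and no reset: what is moved stays moved. The work goes in short steps, Python scripts to look and compute and a tool call to move; the robot and the scene stay as the last step left them, time stands still between calls to the robot, and variables do not carry over. Pictures are saved under pics/ and viewed, at most 10 in all, crops included, and the job is handed in when it is done.

Besides the shell and the picture viewer there is one more tool, called after "Request:" as name([rows], argument=value, ...), one row to a line, values as JSON. move_arm: Moves the arm, as the interface text tells. Shift numbers are shares of 0.02 m and turn numbers shares of 6 degrees, none past 1 either way. Its arguments: {"type":"object","properties":{"plan":{"type":"array"},"grip_force":{"type":"number"}},"required":["plan"]}

```bash
mkdir -p pics; ls; python3 - <<'E'
from workcell import observe, grab_frame
import cv2
s=observe();print({k:s[k] for k in("clock","position","tool_rot","grip_width","force")})
for n in("scene","side"):
    f=grab_frame(n);cv2.imwrite(f"pics/{n}0.png",f["color"][:,:,::-1]);print(n,f["intrinsics"],f["position"],f["orientation"])
f=grab_frame("wrist");print(f["tool_from_camera"])
E
```

```text
pics
{'clock': 0.0, 'position': array([0.14353104, 0.60796001, 0.23071689]), 'tool_rot': array([-3.14043856e+00,  6.70698635e-05,  2.90974635e+00]), 'grip_width': 0.08554586967731964, 'force': array([ 0.02978494, -0.41194877, -0.4491204 ])}
scene [[528.72875372   0.         271.49308275]
 [  0.         528.72875372 210.4979508 ]
 [  0.           0.           1.        ]] [1.0314983  0.824684   1.37562862] [-2.51463129e+00  1.57318867e-03  2.61767783e+00]
side [[416.52545169   0.         276.53658202]
 [  0.         416.52545169 207.47255531]
 [  0.           0.           1.        ]] [ 0.42543602 -0.87058992  0.90369992] [-2.30765653 -0.00381081 -0.16044702]
[[ 3.30986748e-05 -9.49615064e-01 -3.13418616e-01  8.18223572e-02]
 [ 9.99999734e-01  2.59625131e-04 -6.81022947e-04  7.18217509e-04]
 [ 7.28080999e-04 -3.13418510e-01  9.49614821e-01 -1.41757188e-01]
 [ 0.00000000e+00  0.00000000e+00  0.00000000e+00  1.00000000e+00]]
```

View pics/scene0.png

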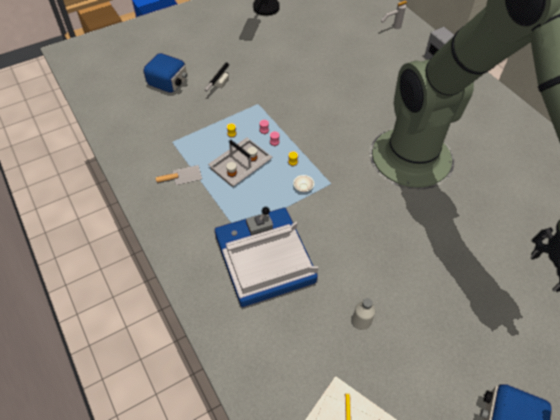

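View pics/side0.png

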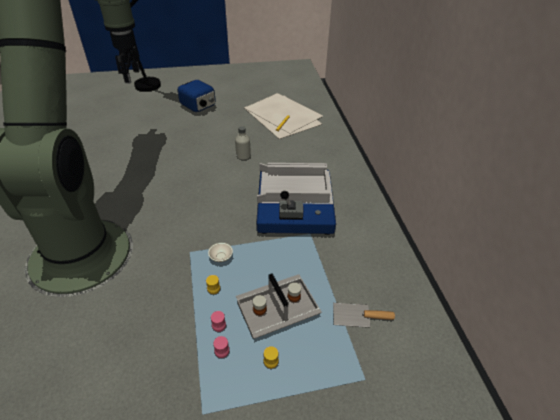

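The pictures show the steel tray with its black handle at scene (240,162) / side (278,305), and the blue shaker at scene (265,260) / side (295,197). The pink and yellow jar look-alikes stand on the mat around the tray; the amber jars with white caps are in the tray at scene (232,169) and (253,154). I'll enlarge both to get keypoints.

```bash
python3 - <<'E'
import cv2,numpy as np
a=cv2.imread("pics/scene0.png");b=cv2.imread("pics/side0.png")
def g(im,x,y,w,h,s):
    c=cv2.resize(im[y:y+h,x:x+w],None,fx=s,fy=s,interpolation=cv2.INTER_CUBIC)
    for i in range(0,w,10): cv2.line(c,(i*s,0),(i*s,8 if i%20==0 else 4),(0,0,255),1); (i%20==0) and cv2.putText(c,str(x+i),(i*s,18),0,.35,(0,0,255))
    for i in range(0,h,10): cv2.line(c,(0,i*s),(6,i*s),(0,0,255),1); (i%20==0) and cv2.putText(c,str(y+i),(7,i*s+4),0,.35,(0,0,255))
    return c
cv2.imwrite("pics/c1.png",g(a,200,130,130,180,4)[:600] if 0 else cv2.resize(g(a,200,130,130,180,4),None,fx=.83,fy=.83,interpolation=cv2.INTER_AREA))
cv2.imwrite("pics/c1.png",np.hstack([g(a,205,200,120,110,5)[:,:],]))
cv2.imwrite("pics/c2.png",np.hstack([g(a,205,135,70,60,5),g(b,230,265,90,75,5)[:300]]))
cv2.imwrite("pics/c3.png",g(b,245,150,100,95,6))
E
```

```text
(no output)
```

View pics/c1.png

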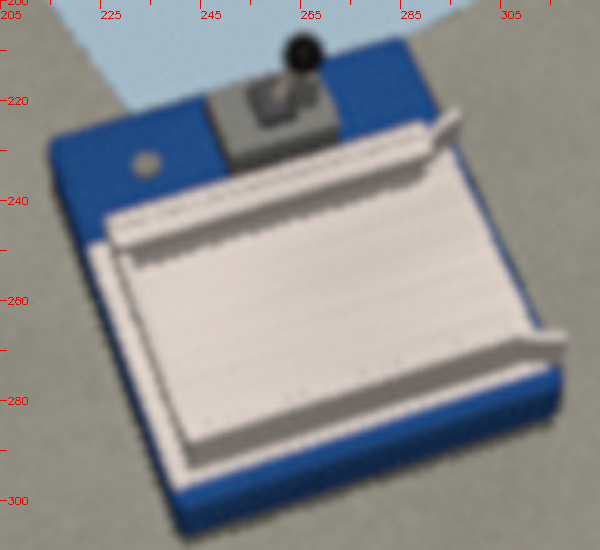

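View pics/c2.png

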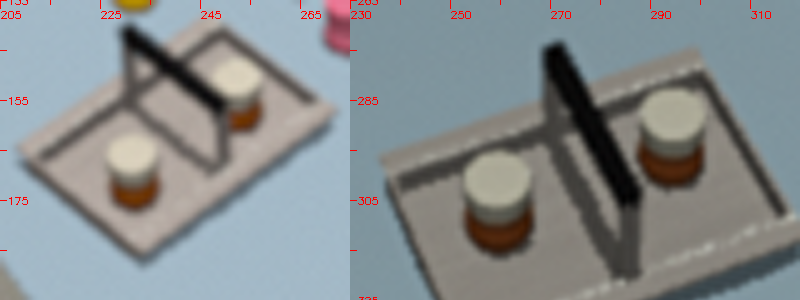

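View pics/c3.png

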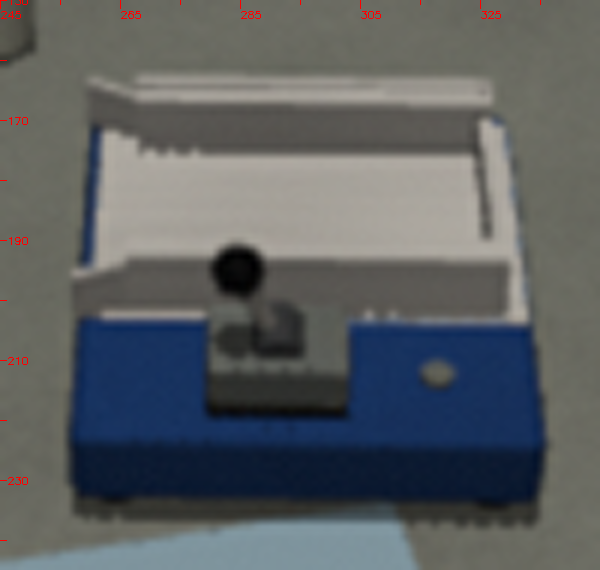

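Crops: the rails' flared open end is at scene (317,268)/(296,222), to the robot's side. The lever ball is at scene (265,210) / side (284,194), leaning to that open end. The back stop is at scene (225–240, 250–297). The tray holds two amber jars with white caps, and its handle runs from scene (230,141) to (249,156).

```bash
cat >h.py <<'E'
import numpy as np,cv2
from scipy.spatial.transform import Rotation as R
C={"scene":(528.72875,271.49308,210.49795,[1.0314983,0.824684,1.37562862],[-2.51463129,.00157318867,2.61767783]),
"side":(416.52545,276.53658,207.47256,[0.42543602,-0.87058992,0.90369992],[-2.30765653,-.00381081,-.16044702])}
def ray(c,p):
    f,cx,cy,o,e=C[c]; d=R.from_euler("xyz",e).apply([(p[0]-cx)/f,(p[1]-cy)/f,1]); return np.array(o),d/np.linalg.norm(d)
def plane(c,p,z): o,d=ray(c,p); return o+d*(z-o[2])/d[2]
def tri(a,b):
    A=np.zeros((3,3));B=np.zeros(3);rs=[ray("scene",a),ray("side",b)]
    for o,d in rs: P=np.eye(3)-np.outer(d,d);A+=P;B+=P@o
    x=np.linalg.solve(A,B); return x,[np.linalg.norm(np.cross(x-o,d)) for o,d in rs]
E
python3 - <<'E'
from h import *
np.set_printoptions(precision=4,suppress=True)
cen={}
for n,(x0,y0,x1,y1),(bx0,by0,bx1,by1) in(("scene",(222,136,256,166),(258,204,272,215)),("side",(264,268,292,312),(277,187,292,202))):
    im=cv2.imread(f"pics/{n}0.png").max(2)
    for k,(a,b,c,d) in(("bar",(x0,y0,x1,y1)),("ball",(bx0,by0,bx1,by1))):
        m=(im[b:d,a:c]<45).astype('uint8');N,l,st,ce=cv2.connectedComponentsWithStats(m);i=1+st[1:,4].argmax()
        ys,xs=np.nonzero(l==i);pts=np.c_[xs,ys].astype('float32');r=cv2.minAreaRect(pts);bp=pts.mean(0);u=np.linalg.svd(pts-bp,full_matrices=False)[2][0];t=(pts-bp)@u
        cen[n,k]=bp+[a,b];cen[n,k+"e"]=[bp+[a,b]+u*v for v in(t.min(),t.max())];print(n,k,st[i],cen[n,k],cen[n,k+"e"])
for k in("bar","ball"):print(k,tri(cen["scene",k],cen["side",k]))
for n in("scene","side"):
    e=[plane(n,p,.078) for p in cen[n,"bare"]];print(n,"bar c",plane(n,cen[n,"bar"],.078),"len",np.linalg.norm(e[1]-e[0]),"yaw deg",np.degrees(np.arctan2(*(e[1]-e[0])[1::-1])), "ball",plane(n,cen[n,"ball"],.122))
q=[plane("scene",p,.055) for p in((215.5,229),(286,207.6),(317,274.4),(241.4,298.4))];print("shaker scene",np.array(q),[np.linalg.norm(q[i]-q[i-1]) for i in range(4)])
q=[plane("side",p,.055) for p in((257.8,224.2),(335.5,223.8),(328.3,170),(261.2,170.8))];print("shaker side",np.array(q),[np.linalg.norm(q[i]-q[i-1]) for i in range(4)])
# tray flange corners scene (z .02), caps
for p in((208.5,164.5),(247,139.5),(271.5,157),(233.5,187.5)):print("tray",plane("scene",p,.02))
E
```

```text
scene bar [ 8  5 20 16 60] [239.3167 148.6167] [array([229.7487, 141.33  ]), array([249.0042, 155.9944])]
scene ball [ 5  4  6  6 32] [265.3438 210.625 ] [array([266.4137, 207.7795]), array([264.271 , 213.4779])]
side bar [  5   6  19  33 177] [277.8136 289.904 ] [array([269.4059, 274.3205]), array([286.3856, 305.792 ])]
side ball [ 3  5  9  8 54] [284.2407 195.1296] [array([280.0112, 193.9594]), array([287.9564, 196.1577])]
bar (array([ 0.5288, -0.2647,  0.0761]), [np.float64(0.0010139948150428252), np.float64(0.001013994815043007)])
ball (array([0.5956, 0.0286, 0.1221]), [np.float64(0.0009105492514595668), np.float64(0.0009105492514595612)])
scene bar c [ 0.5286 -0.2629  0.078 ] len 0.09315575812404854 yaw deg 105.19734584409584 ball [0.5947 0.0287 0.122 ]
side bar c [ 0.5295 -0.2665  0.078 ] len 0.10165541476694073 yaw deg -75.44804334249946 ball [0.5965 0.0283 0.122 ]
shaker scene [[ 0.7348 -0.0297  0.055 ]
 [ 0.5102  0.0081  0.055 ]
 [ 0.5549  0.2536  0.055 ]
 [ 0.7758  0.2124  0.055 ]] [np.float64(0.24559759415197718), np.float64(0.2277419713680327), np.float64(0.2495373513645083), np.float64(0.22471485400981997)]
shaker side [[ 0.5128 -0.0106  0.055 ]
 [ 0.7362 -0.0442  0.055 ]
 [ 0.7803  0.2106  0.055 ]
 [ 0.5565  0.2411  0.055 ]] [np.float64(0.2555225644799287), np.float64(0.2259299176103114), np.float64(0.258564060020039), np.float64(0.22593383362614886)]
tray [ 0.6302 -0.2997  0.02  ]
tray [ 0.4625 -0.3361  0.02  ]
tray [ 0.4291 -0.2222  0.02  ]
tray [ 0.6031 -0.1694  0.02  ]
```

Request:
move_arm([
  [[-1,0,-0.15,0,0,0.33,1],[-1,0,-0.15,0,0,0.33,1],[-1,0,-0.15,0,0,0.33,1],[-1,0,-0.15,0,0,0.33,1],[-1,0,-0.15,0,0,0.33,1],[-1,0,-0.15,0,0,0.33,1],[-1,0,-0.15,0,0,0.33,1],[-1,0,-0.15,0,0,0.33,1],[-1,0,-0.15,0,0,0.33,1],[-1,0,-0.15,0,0,0.33,1]],
])

```text
clock: 1.15
position: [0.3293, 0.5322, 0.2615]
tool_rot: [-3.142, -0.0, 2.561]
force: [-0.5, -0.3, 0.7]
grip_width: 0.0853
finger_force: 0.0
```

Request:
move_arm([
  [[-1,0,-0.15,0,0,0.33,1],[-1,0,-0.15,0,0,0.33,1],[-1,0,-0.15,0,0,0.33,1],[-1,0,-0.15,0,0,0.33,1],[-1,0,-0.15,0,0,0.33,1],[-1,0,-0.15,0,0,0.33,1],[-1,0,-0.15,0,0,0.33,1],[-1,0,-0.15,0,0,0.33,1],[-1,0,-0.15,0,0,0.33,1],[-1,0,-0.15,0,0,0.33,1]],
])

```text
clock: 2.15
position: [0.4768, 0.3986, 0.2915]
tool_rot: [-3.142, 0.0, 2.216]
force: [0.3, 0.0, 0.7]
grip_width: 0.0849
finger_force: 0.0
```

Request:
move_arm([
  [[-1,0,-0.15,0,0,0.33,1],[-1,0,-0.15,0,0,0.33,1],[-1,0,-0.15,0,0,0.33,1],[-1,0,-0.15,0,0,0.33,1],[-1,0,-0.15,0,0,0.33,1],[-1,0,-0.15,0,0,0.33,1],[-1,0,-0.15,0,0,0.33,1],[-1,0,-0.15,0,0,0.33,1],[-1,0,-0.15,0,0,0.33,1],[0,0,0,0,0,0,1]],
])

```text
clock: 3.15
position: [0.5647, 0.2398, 0.319]
tool_rot: [3.141, 0.001, 1.901]
force: [0.1, 0.1, 0.2]
grip_width: 0.0853
finger_force: 0.0
```

```bash
cat >>h.py <<'E'
T=np.array([[3.30986748e-05,-9.49615064e-01,-3.13418616e-01,8.18223572e-02],[9.99999734e-01,2.59625131e-04,-6.81022947e-04,7.18217509e-04],[7.28080999e-04,-3.13418510e-01,9.49614821e-01,-1.41757188e-01]])
def wrist(name):
    from workcell import observe,grab_frame
    s=observe();f=grab_frame("wrist");cv2.imwrite(f"pics/{name}.png",f["color"][:,:,::-1])
    np.savez(f"pics/{name}.npz",K=f["intrinsics"],p=s["position"],e=s["tool_rot"],T=f["tool_from_camera"]);return s
def wplane(name,p,z):
    d=np.load(f"pics/{name}.npz");K=d["K"];Rt=R.from_euler("xyz",d["e"]);T=d["T"]
    o=d["p"]+Rt.apply(T[:3,3]);v=Rt.apply(T[:3,:3]@np.array([(p[0]-K[0,2])/K[0,0],(p[1]-K[1,2])/K[1,1],1]));return o+v*(z-o[2])/v[2]
E
python3 -c "
from h import *
s=wrist('w1');print(s['position'],np.degrees(s['tool_rot']),s['clock'],np.load('pics/w1.npz')['K'])"
```

```text
[0.56471832 0.23981909 0.31901773] [1.79950259e+02 6.09281816e-02 1.08945066e+02] 3.15 [[323.66707127   0.         276.78462563]
 [  0.         323.66707127 215.39587605]
 [  0.           0.           1.        ]]
```

View pics/w1.png

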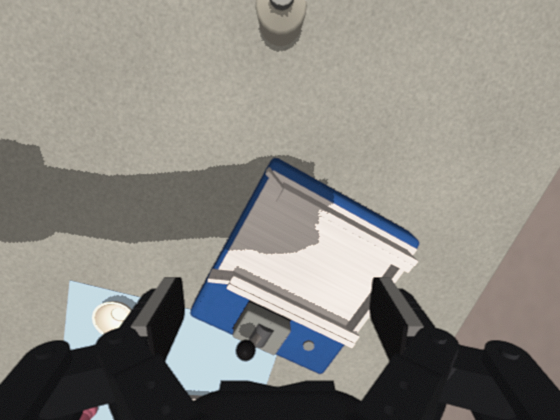

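The wrist view shows the whole shaker: the open end at the left (flared tips at (270,170) and (215,275)), back stop at the right (390,285), and the lever ball at (246,350). I'll enlarge it to read rail edges.

```bash
python3 - <<'E'
import cv2
im=cv2.imread("pics/w1.png");x,y,s=185,150,3
c=cv2.resize(im[y:y+200,x:x+250],None,fx=s,fy=s,interpolation=cv2.INTER_CUBIC)
for i in range(0,250,20): cv2.line(c,(i*s,0),(i*s,6),(0,0,255),1);cv2.putText(c,str(x+i),(i*s,16),0,.35,(0,0,255))
for i in range(0,200,20): cv2.line(c,(0,i*s),(6,i*s),(0,0,255),1);cv2.putText(c,str(y+i),(7,i*s+4),0,.35,(0,0,255))
cv2.imwrite("pics/w1c.png",c)
E
```

```text
(no output)
```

View pics/w1c.png

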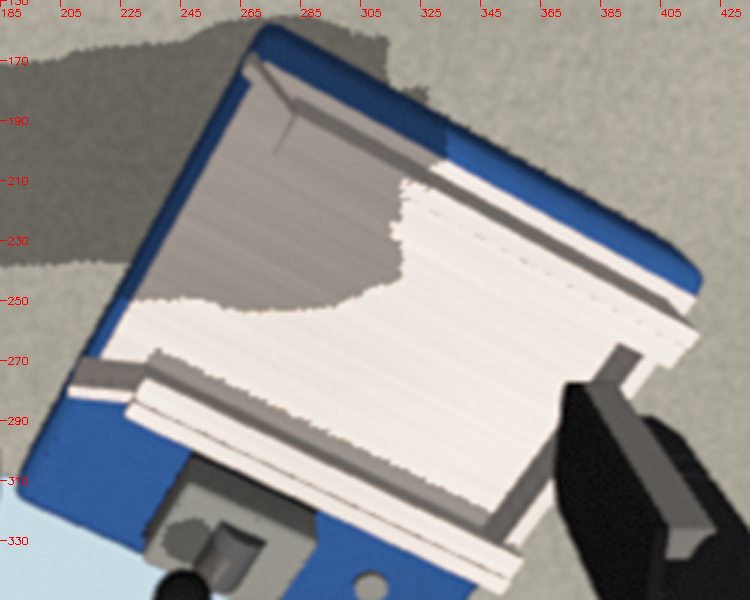

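```bash
python3 - <<'E'
from h import *
np.set_printoptions(precision=4,suppress=True)
f=lambda x,y:(185+x/3,150+y/3)
A,B,Cc,D=[wplane("w1",f(*p),.089) for p in((275,152),(152,380),(665,370),(522,560))]
n=np.linalg.norm;an=lambda v:np.degrees(np.arctan2(v[1],v[0]))
print(A,B,Cc,D);print("widths",n(A-B),n(Cc-D),"len",n(Cc-A),n(D-B))
print("yaws",an(A-B)-90,an(Cc-D)-90,an(Cc-A),an(D-B))
yaw=np.radians(np.mean([an(Cc-A),an(D-B)]));r=np.array([np.cos(yaw),np.sin(yaw)])
print("dock from front",(A+B)[:2]/2+.097*r,"from back",(Cc+D)[:2]/2-.098*r,np.degrees(yaw))
b=wplane("w1",(246,350),.122);print("ball",b)
# dashed inner edge points of +y lip
for p in((410,205),(478,237),(625,320)):
    q=wplane("w1",f(*p),.089)[:2]-(A[:2]+B[:2])/2;print("dash y",q@[-r[1],r[0]])
for p in((250,300+0),): pass
E
```

```text
[0.5714 0.2179 0.089 ] [0.5544 0.1044 0.089 ] [0.7611 0.1804 0.089 ] [0.7423 0.0703 0.089 ]
widths 0.11478439521699427 0.11168487310031129 len 0.19337853127228918 0.19102586473710653
yaws -8.521646598240423 -9.66778826583591 -11.181522564878282 -10.277224743465565
dock from front [0.6582 0.1431] from back [0.6554 0.1436] -10.729373654171923
ball [0.5956 0.0264 0.122 ]
dash y 0.06504713911893192
dash y 0.06709640659218669
dash y 0.0665053135396738
```

Reading: dock ≈ (0.658, 0.143), shaker yaw ≈ -10.2°. The lip gap measures 112–115 mm against 113, and the length 191–193 mm against 195. Both fit. Next, the tray.

Request:
move_arm([
  [[-1,-0.3,0,0,0,0.065,1],[-1,-0.3,0,0,0,0.065,1],[-1,-0.3,0,0,0,0.065,1],[-1,-0.3,0,0,0,0.065,1],[-1,-0.3,0,0,0,0.065,1],[-1,-0.3,0,0,0,0.065,1],[-1,-0.3,0,0,0,0.065,1],[-1,-0.3,0,0,0,0.065,1],[-1,-0.3,0,0,0,0.065,1],[-1,-0.3,0,0,0,0.065,1]],
])

```text
clock: 4.2
position: [0.5662, 0.0329, 0.3183]
tool_rot: [3.142, 0.0, 1.839]
force: [0.5, 0.9, -0.5]
grip_width: 0.0856
finger_force: 0.0
```

Request:
move_arm([
  [[-1,-0.35,0.3,0,0,0,1],[-1,-0.35,0.3,0,0,0,1],[-1,-0.35,0.3,0,0,0,1],[-1,-0.35,0.3,0,0,0,1],[-1,-0.35,0.3,0,0,0,1],[-1,-0.35,0.3,0,0,0,1],[-1,-0.35,0.3,0,0,0,1],[-1,-0.35,0.3,0,0,0,1],[-1,-0.35,0.3,0,0,0,1],[-1,-0.35,0.3,0,0,0,1]],
])

```text
clock: 5.2
position: [0.5514, -0.1784, 0.2581]
tool_rot: [3.142, 0.0, 1.839]
force: [-0.3, 0.1, 1.0]
grip_width: 0.0855
finger_force: 0.0
```

Request:
move_arm([
  [[-0.5,-0.3,0.5,0,0,0,1],[-0.5,-0.3,0.5,0,0,0,1],[-0.5,-0.3,0.5,0,0,0,1],[-0.5,-0.3,0.5,0,0,0,1],[-0.5,-0.3,0.5,0,0,0,1],[-0.5,-0.3,0.5,0,0,0,1],[0,-0.3,0.5,0,0,0,1],[0,0,0,0,0,0,1],[0,0,0,0,0,0,1],[0,0,0,0,0,0,1]],
])

```text
clock: 6.2
position: [0.5279, -0.2452, 0.1887]
tool_rot: [3.141, 0.0, 1.84]
force: [-0.7, -0.1, -0.1]
grip_width: 0.0856
finger_force: 0.0
```

```bash
python3 -c "
from h import *
s=wrist('w2');print(s['position'],np.degrees(s['tool_rot']),s['clock'],s['force'])"
```

```text
[ 0.52786539 -0.24522961  0.18871603] [1.79959480e+02 9.74823238e-03 1.05442777e+02] 6.2 [-0.69640982 -0.08855761 -0.05046561]
```

View pics/w2.png

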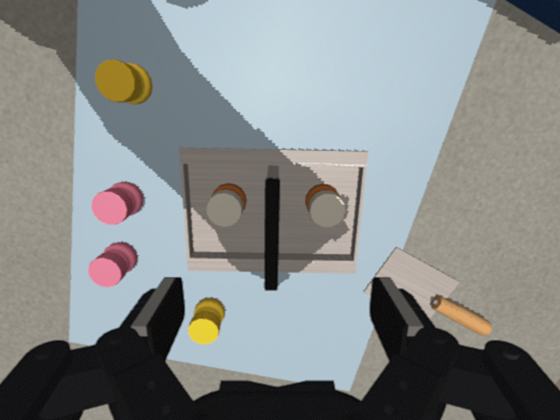

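The wrist view shows the handle bar running vertically from (272,178) to (271,290), with the amber jars on either side of it at (226,205) and (325,205). The tray is well aligned with the tool.

```bash
python3 - <<'E'
from h import *
np.set_printoptions(precision=4,suppress=True)
im=cv2.imread("pics/w2.png").max(2)[160:300,255:290];m=(im<45).astype('uint8')
N,l,st,c=cv2.connectedComponentsWithStats(m);i=1+st[1:,4].argmax();print(st[i])
ys,xs=np.nonzero(l==i);k=np.polyfit(ys,xs,1);y0,y1=ys.min(),ys.max()+.5
P=[wplane("w2",(np.polyval(k,y)+255,y+160),.085) for y in(y0,y1)];v=P[0]-P[1];c=(P[0]+P[1])/2
print(P,np.linalg.norm(v),"yaw",np.degrees(np.arctan2(v[1],v[0])))
d=np.load("pics/w2.npz");print("tool shift mm",1000*R.from_euler("xyz",d["e"]).inv().apply(c+[0,0,.059-.085]-d["p"]))
for p in((181,149),(367,152),(355,272),(190,270)):print(wplane("w2",p,.02))
E
```

```text
[  10   18   15  112 1429]
[array([ 0.5154, -0.2167,  0.085 ]), array([ 0.5396, -0.3114,  0.085 ])] 0.0977966921008233 yaw 104.32583059536935
tool shift mm [-18.0035  -5.4604 129.7153]
[ 0.4277 -0.226   0.02  ]
[ 0.5983 -0.1818  0.02  ]
[ 0.6306 -0.305   0.02  ]
[ 0.4595 -0.3497  0.02  ]
```

Request:
move_arm([
  [[-0.15,-0.05,0.8,0,0,0.03,1],[-0.15,-0.05,0.8,0,0,0.03,1],[-0.15,-0.05,0.8,0,0,0.03,1],[-0.15,-0.05,0.8,0,0,0.03,1],[-0.15,-0.05,0.8,0,0,0.03,1],[-0.15,-0.025,0.8,0,0,0.03,1],[0,0,0.8,0,0,0,1],[0,0,0.8,0,0,0,1],[0,0,0.1,0,0,0,1],[0,0,0,0,0,0,1]],
])

```text
clock: 7.25
position: [0.5265, -0.2646, 0.0579]
tool_rot: [-3.141, -0.0, 1.821]
force: [0.1, -0.1, 0.2]
grip_width: 0.0851
finger_force: 0.0
```

Request:
move_arm([
  [[0,0,0,0,0,0,-1],[0,0,0,0,0,0,-1],[0,0,0,0,0,0,-1],[0,0,0,0,0,0,-1],[0,0,0,0,0,0,-1],[0,0,0,0,0,0,-1],[0,0,0,0,0,0,-1],[0,0,0,0,0,0,-1],[0,0,0,0,0,0,-1],[0,0,0,0,0,0,-1]],
], grip_force=80)

```text
clock: 8.25
position: [0.527, -0.2645, 0.0588]
tool_rot: [3.141, 0.0, 1.821]
force: [-0.4, 1.8, 6.4]
grip_width: 0.0108
finger_force: 78.7
```

Request:
move_arm([
  [[0,0,-0.1,0,0,0,-1],[0,0,-0.3,0,0,0,-1],[0,0,-0.5,0,0,0,-1],[0,0,-0.7,0,0,0,-1],[0,0,-0.9,0,0,0,-1],[0,0,-0.9,0,0,0,-1],[0,0,-0.9,0,0,0,-1],[0,0,-0.9,0,0,0,-1],[0,0,-0.7,0,0,0,-1],[0,0,-0.4,0,0,0,-1]],
])

```text
clock: 9.25
position: [0.527, -0.2647, 0.1861]
tool_rot: [3.14, 0.001, 1.821]
force: [1.0, -0.7, -5.4]
grip_width: 0.0107
finger_force: 78.1
```

Request:
move_arm([
  [[0.2,-0.1,-0.2,0,0,0.1,-1],[0.5,-0.15,-0.2,0,0,0.15,-1],[0.8,-0.2,-0.2,0,0,0.15,-1],[1,-0.2,-0.2,0,0,0.15,-1],[1,-0.2,-0.2,0,0,0.15,-1],[1,-0.2,-0.2,0,0,0.18,-1],[1,-0.2,-0.2,0,0,0.18,-1],[1,-0.2,-0.2,0,0,0.18,-1],[1,-0.2,0,0,0,0.18,-1],[1,-0.2,0,0,0,0.18,-1]],
])

```text
clock: 10.25
position: [0.4604, -0.1022, 0.216]
tool_rot: [-3.141, -0.0, 1.652]
force: [1.9, -0.2, -5.4]
grip_width: 0.0105
finger_force: 78.1
```

Request:
move_arm([
  [[1,-0.2,0,0,0,0.18,-1],[1,-0.2,0,0,0,0.18,-1],[1,-0.2,0,0,0,0.18,-1],[1,-0.2,0,0,0,0.18,-1],[1,-0.2,0,0,0,0.18,-1],[1,-0.2,0,0,0,0.18,-1],[1,-0.2,0,0,0,0.18,-1],[1,-0.2,0,0,0,0.18,-1],[0.9,-0.2,0,0,0,0.18,-1],[0.8,-0.2,0,0,0,0.18,-1]],
])

```text
clock: 11.25
position: [0.4204, 0.0913, 0.2159]
tool_rot: [-3.141, 0.0, 1.464]
force: [0.1, -0.2, -4.7]
grip_width: 0.0107
finger_force: 78.1
```

Request:
move_arm([
  [[0.8,-0.2,0,0,0,0.15,-1],[0.8,-0.2,0,0,0,0.15,-1],[0.8,-0.2,0,0,0,0.1,-1],[0.7,-0.15,0,0,0,0.1,-1],[0.6,-0.1,0,0,0,0.1,-1],[0.4,0,0,0,0,0.05,-1],[0.2,0,0,0,0,0,-1],[0,0,0,0,0,0,-1],[0,0,0,0,0,0,-1],[0,0,0,0,0,0,-1]],
])

```text
clock: 12.25
position: [0.4166, 0.1771, 0.2163]
tool_rot: [-3.142, 0.0, 1.396]
force: [-0.7, 1.1, -5.5]
grip_width: 0.0104
finger_force: 78.1
```

```bash
cat >>h.py <<'E'
DOCK=np.array([.658,.143]);YAW=-10.2
def rel():
    from workcell import observe
    s=observe();a=np.radians(YAW);q=s["position"][:2]-DOCK
    print("clock",s["clock"],"shaker-frame mm",1000*np.array([q@[np.cos(a),np.sin(a)],q@[-np.sin(a),np.cos(a)]]),"z",s["position"][2],"rpy",np.degrees(s["tool_rot"]),"yaw err",np.degrees(s["tool_rot"][2])-90-YAW,"F",s["force"],s["grip_width"])
E
python3 -c "
from h import *
rel();wrist('w3')
from workcell import grab_frame
cv2.imwrite('pics/side3.png',grab_frame('side')['color'][:,:,::-1])
a=cv2.imread('pics/w3.png');b=cv2.imread('pics/side3.png')[90:300,160:400]
cv2.imwrite('pics/m3.png',np.hstack([cv2.resize(a,(400,300)),cv2.resize(b,(343,300))]))"
```

```text
clock 12.25 shaker-frame mm [-243.60056942   -9.22215972] z 0.21627776022858164 rpy [-1.79995044e+02  1.20431792e-02  7.99764931e+01] yaw err 0.1764931345752636 F [-0.70128612  1.06100859 -5.45397047] 0.010405568593508975
```

View pics/m3.png

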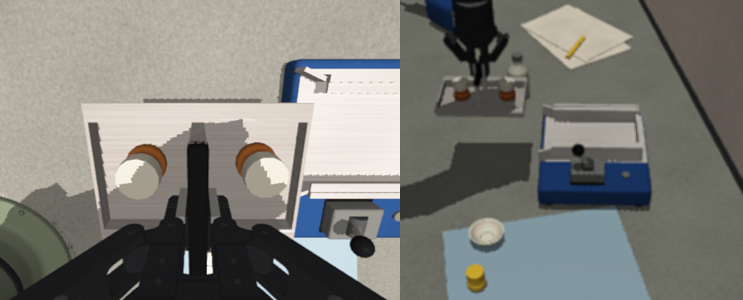

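The tray hangs level with both jars standing. The shaker's mouth is just ahead at the right, around (300,80)–(300,190). I'll check the flange offset in the grip.

```bash
python3 - <<'E'
from h import *
np.set_printoptions(precision=4,suppress=True)
im=cv2.imread("pics/w3.png").astype(int);d=np.load("pics/w3.npz");Rt=R.from_euler("xyz",d["e"])
def tool(p,z): return 1000*Rt.inv().apply(wplane("w3",p,z)-d["p"])
print([tool((x*1.4,y*1.4),d["p"][2]-.0588+.02) for x,y in((81,103),(314,104))])
for c in(150,220,340,420):
    g=cv2.GaussianBlur(im[100:180,c-3:c+4].mean(1).astype('float32'),(1,5),0).mean(1);print(c,100+np.abs(np.diff(g)).argmax(),tool((c,100.5+np.abs(np.diff(g)).argmax()),d["p"][2]-.0388))
for c in(460,480,500,520,540): # rows of strong edges across the rails
    g=im[60:330,c-1:c+2].mean((1,2));e=np.abs(np.diff(g));print(c,[(60+i,int(g[i+1]-g[i])) for i in np.nonzero(e>25)[0]])
E
```

```text
[array([ 62.6357, -90.7711,  38.7947]), array([61.8929, 88.0057, 38.7794])]
150 144 [ 62.4755 -70.7405  38.793 ]
220 143 [ 63.0155 -32.3553  38.7896]
340 143 [63.0195 33.3237 38.7839]
420 171 [47.5743 79.2518 38.7831]
460 [(np.int64(81), -28), (np.int64(82), -46), (np.int64(95), 67), (np.int64(96), 59), (np.int64(103), -97), (np.int64(104), -57), (np.int64(114), 27), (np.int64(115), 39), (np.int64(244), -36), (np.int64(245), -36), (np.int64(255), 28), (np.int64(256), 65), (np.int64(257), 37), (np.int64(268), -47), (np.int64(269), 32), (np.int64(277), -113), (np.int64(278), -96)]
480 [(np.int64(81), -32), (np.int64(82), -47), (np.int64(95), 66), (np.int64(96), 59), (np.int64(245), -39), (np.int64(255), 27), (np.int64(256), 62), (np.int64(257), 37), (np.int64(268), -53), (np.int64(269), 37), (np.int64(277), -111), (np.int64(278), -96), (np.int64(292), 28), (np.int64(293), 26), (np.int64(306), -37), (np.int64(327), 27)]
500 [(np.int64(81), -30), (np.int64(82), -48), (np.int64(95), 66), (np.int64(96), 59), (np.int64(243), -31), (np.int64(244), -41), (np.int64(253), -25), (np.int64(255), 26), (np.int64(256), 62), (np.int64(257), 37), (np.int64(268), -43), (np.int64(269), 27), (np.int64(277), -111), (np.int64(278), -95), (np.int64(292), 28), (np.int64(302), -63), (np.int64(303), -36)]
520 [(np.int64(81), -34), (np.int64(82), -52), (np.int64(95), 66), (np.int64(96), 59), (np.int64(115), 26), (np.int64(244), -57), (np.int64(245), -26), (np.int64(253), -25), (np.int64(255), 28), (np.int64(256), 64), (np.int64(257), 38), (np.int64(268), -50), (np.int64(269), 32), (np.int64(277), -111), (np.int64(278), -86), (np.int64(292), 27)]
540 [(np.int64(81), -29), (np.int64(82), -49), (np.int64(95), 64), (np.int64(96), 60), (np.int64(244), -58), (np.int64(245), -28), (np.int64(253), -25), (np.int64(255), 26), (np.int64(256), 62), (np.int64(257), 37), (np.int64(268), -56), (np.int64(269), 37), (np.int64(277), -86), (np.int64(278), -48)]
```

Request:
move_arm([
  [[0.06,0,0.2,0,0,0,-1],[0.06,0,0.5,0,0,0.03,-1],[0.06,0,0.7,0,0,0,-1],[0.06,0,0.8,0,0,0,-1],[0.06,0,0.8,0,0,0,-1],[0.06,0,0.8,0,0,0,-1],[0.06,0,0.6,0,0,0,-1],[0.04,0,0.3,0,0,0,-1],[0,0,0.1,0,0,0,-1],[0,0,0,0,0,0,-1]],
])

```text
clock: 13.35
position: [0.4184, 0.1866, 0.1203]
tool_rot: [3.142, 0.0, 1.393]
force: [0.9, -0.7, -3.7]
grip_width: 0.0107
finger_force: 78.1
```

```bash
python3 - <<'E'
from h import *
np.set_printoptions(precision=2,suppress=True)
d=np.load("pics/w3.npz");Rt=R.from_euler("xyz",d["e"])
t=lambda p,z:1000*Rt.inv().apply(wplane("w3",p,z)-d["p"])
for r in(96,104,115.5,256.5,269,278.5):print(r,t((520,r),.089))
im=cv2.imread("pics/w3.png")
# tray -y flange / bar end for centring
print("bar far end",[ (r,t((277,r),d["p"][2]-.0588+.085)) for r in (190,200,210)])
g=im[150:240,272:282].mean((1,2));print(np.round(g[::3]))
rel()
E
```

```text
96 [ 90.41 188.43 127.24]
104 [ 84.51 189.83 127.24]
115.5 [ 75.88 191.87 127.25]
256.5 [-47.27 220.96 127.27]
269 [-60.   223.97 127.27]
278.5 [-69.9  226.31 127.27]
bar far end [(190, array([ 52.89,  -1.18, -26.21])), (200, array([ 49.09,  -1.18, -26.21])), (210, array([ 45.21,  -1.18, -26.21]))]
[220. 219. 221. 220. 222. 216. 221. 164.  98.  99.  99.  99.  96.  93.
  93.  94.  61.  23.  15.  19.  20.  20.  20.  19.  20.  20.  20.  19.
  19.  19.]
clock 13.35 shaker-frame mm [-243.57    0.52] z 0.1203432704682667 rpy [180.     0.    79.83] yaw err 0.027663570979068908 F [ 0.88 -0.67 -3.75] 0.01071322510532855
```

Rail centre agrees within about 1 mm, and rail yaw is -10.0°. Inserting at a moderate pace.

Request:
move_arm([
  [[0,0.2,0.1,0,0,-0.03,-1],[0,0.4,0,0,0,0,-1],[0,0.5,0,0,0,0,-1],[0,0.5,0,0,0,0,-1],[0,0.5,0,0,0,0,-1],[0,0.5,0,0,0,0,-1],[0,0.5,0,0,0,0,-1],[0,0.4,0,0,0,0,-1],[0,0.4,0,0,0,0,-1],[0,0.4,0,0,0,0,-1]],
])

```text
clock: 14.35
position: [0.5035, 0.1717, 0.1182]
tool_rot: [-3.141, 0.0, 1.397]
force: [0.2, -0.2, -4.4]
grip_width: 0.0104
finger_force: 78.1
```

```bash
python3 -c "
from h import *
rel()"
```

```text
clock 14.35 shaker-frame mm [-157.1323437     0.84443314] z 0.11823562286389148 rpy [-1.79989861e+02  5.45513500e-03  8.00205055e+01] yaw err 0.22050548704623552 F [ 0.24205991 -0.22970712 -4.38107433] 0.010441973835230076
```

Request:
move_arm([
  [[0,0.5,0,0,0,0,-1],[0,0.5,0,0,0,0,-1],[0,0.6,0,0,0,0,-1],[0,0.6,0,0,0,0,-1],[0,0.6,0,0,0,0,-1],[0,0.6,0,0,0,0,-1],[0,0.6,0,0,0,0,-1],[0,0.5,0,0,0,0,-1],[0,0.4,0,0,0,0,-1],[0,0.3,0,0,0,0,-1]],
])

```text
clock: 15.35
position: [0.606, 0.1535, 0.1182]
tool_rot: [-3.142, 0.0, 1.396]
force: [0.0, 0.3, -4.4]
grip_width: 0.0101
finger_force: 78.1
```

```bash
python3 -c "
from h import *
rel()"
```

```text
clock 15.35 shaker-frame mm [-53.04048465   1.16892674] z 0.11821136395723005 rpy [-1.79997181e+02  6.23038155e-03  8.00073446e+01] yaw err 0.20734461933487225 F [ 0.02634754  0.27329063 -4.41527989] 0.010079821077352955
```

Request:
move_arm([
  [[0,0.3,0,0,0,0,-1],[0,0.3,0,0,0,0,-1],[0,0.3,0.05,0,0,0,-1],[0,0.3,0.05,0,0,0,-1],[0,0.3,0.05,0,0,0,-1],[0,0.25,0,0,0,0,-1],[0,0.2,0,0,0,0,-1],[0,0.15,0,0,0,0,-1],[0,0.1,0,0,0,0,-1],[0,0,0,0,0,0,-1]],
])

```text
clock: 16.35
position: [0.6489, 0.146, 0.1153]
tool_rot: [3.142, 0.0, 1.396]
force: [-0.7, 0.1, -4.9]
grip_width: 0.0101
finger_force: 78.1
```

Request:
move_arm([
  [[0,0.05,0,0,0,0,-1],[0,0.05,0,0,0,0,-1],[0,0.05,0,0,0,0,-1],[0,0.05,0,0,0,0,-1],[0,0.05,0,0,0,0,-1],[0,0.05,0,0,0,0,-1],[0,0.05,0,0,0,0,-1],[0,0.05,0,0,0,0,-1],[0,0,0,0,0,0,-1],[0,0,0,0,0,0,-1]],
])

```text
clock: 17.35
position: [0.6566, 0.1447, 0.1153]
tool_rot: [-3.142, 0.0, 1.397]
force: [-0.8, -0.2, -4.4]
grip_width: 0.0105
finger_force: 78.1
```

```bash
python3 -c "
from h import *
rel()"
```

```text
clock 17.35 shaker-frame mm [-1.70420274  1.42449351] z 0.11526911809773771 rpy [-1.79995806e+02  1.23365393e-03  8.00143572e+01] yaw err 0.21435715288654578 F [-0.81719217 -0.15372732 -4.35293022] 0.010498074205281017
```

Request:
move_arm([
  [[0,0.03,0,0,0,0,-1],[0,0.03,0,0,0,0,-1],[0,0.03,0,0,0,0,-1],[0,0.03,0,0,0,0,-1],[0,0.03,0,0,0,0,-1],[0,0.03,0,0,0,0,-1],[0,0,0,0,0,0,-1],[0,0,0,0,0,0,-1],[0,0,0,0,0,0,-1],[0,0,0,0,0,0,-1]],
])

```text
clock: 18.35
position: [0.6589, 0.1444, 0.1152]
tool_rot: [-3.139, 0.0, 1.397]
force: [-10.5, 1.0, 2.0]
grip_width: 0.0102
finger_force: 79.2
```

Request:
move_arm([
  [[0,0,0.02,0,0,0,-1],[0,0,0.02,0,0,0,-1],[0,0,0.02,0,0,0,-1],[0,0,0.02,0,0,0,-1],[0,0,0,0,0,0,-1],[0,0,0,0,0,0,-1],[0,0,0,0,0,0,-1],[0,0,0,0,0,0,-1],[0,0,0,0,0,0,-1],[0,0,0,0,0,0,-1]],
])

```text
clock: 19.35
position: [0.6588, 0.1444, 0.1138]
tool_rot: [-3.139, 0.0, 1.397]
force: [-12.6, 0.1, 6.3]
grip_width: 0.0108
finger_force: 79.7
```

Request:
move_arm([
  [[0,0,0,0,0,0,-0.6],[0,0,0,0,0,0,-0.5],[0,0,0,0,0,0,-0.3],[0,0,0,0,0,0,-0.1],[0,0,0,0,0,0,0],[0,0,0,0,0,0,0],[0,0,-0.1,0,0,0,0],[0,0,-0.3,0,0,0,0],[0,0,-0.5,0,0,0,0],[0,0,-0.8,0,0,0,0]],
])

```text
clock: 20.35
position: [0.6599, 0.144, 0.1484]
tool_rot: [-3.141, 0.0, 1.396]
force: [-0.1, 0.8, 0.7]
grip_width: 0.0423
finger_force: 0.0
```

```bash
python3 -c "
from h import *
rel();wrist('w4')
from workcell import grab_frame
for n in('scene','side'):cv2.imwrite(f'pics/{n}4.png',grab_frame(n)['color'][:,:,::-1])
a=cv2.imread('pics/w4.png');b=cv2.imread('pics/side4.png')[140:240,235:345];c=cv2.imread('pics/scene4.png')[195:310,205:325]
z=lambda i:cv2.resize(i,(400,300),interpolation=cv2.INTER_CUBIC)
cv2.imwrite('pics/m4.png',np.vstack([np.hstack([z(a),z(b)]),np.hstack([z(c),z(c)*0])]))"
```

```text
clock 20.35 shaker-frame mm [1.7153017  1.32781229] z 0.14837536127448192 rpy [-1.79965147e+02  2.36533236e-02  8.00134037e+01] yaw err 0.21340371527552904 F [-0.06903182  0.77769775  0.70645068] 0.04229272473891301
```

View pics/m4.png

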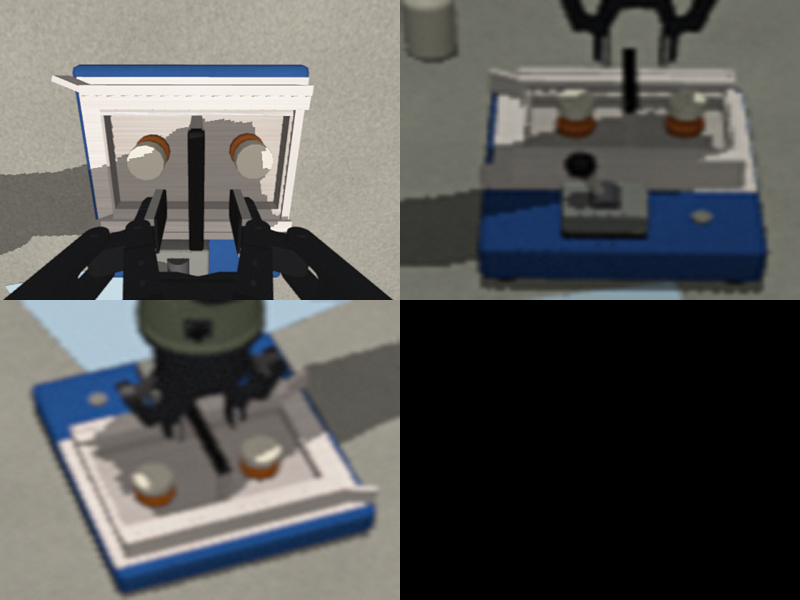

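The tray is home against the stop with both jars standing, and the fingers are clear of the bar (wrist view, bar at (196,190)). Next, the lever.

Request:
move_arm([
  [[0,0,-0.8,0,0,0,0],[0,0,-0.9,0,0,0,0],[0,0,-0.8,0,0,0,0],[-0.9,-0.7,0,0,0,0,-1],[-0.9,-0.7,0,0,0,0,-1],[-0.9,-0.7,0,0,0,0,-1],[-0.9,-0.7,0,0,0,0,-1],[-0.9,-0.7,0,0,0,0,-1],[-0.9,-0.7,0,0,0,0,-1],[-0.9,-0.7,0,0,0,0,-1]],
])

```text
clock: 21.5
position: [0.5412, 0.0364, 0.1985]
tool_rot: [3.141, -0.0, 1.397]
force: [0.3, 0.4, 0.1]
grip_width: -0.0001
finger_force: 0.0
```

Request:
move_arm([
  [[0,0,0.4,0,0,0,-1],[0,0,0.6,0,0,0,-1],[0,0,0.7,0,0,0,-1],[0,0,0.7,0,0,0,-1],[0,0,0.7,0,0,0,-1],[0,0,0.6,0,0,0,-1],[0,0,0.4,0,0,0,-1],[0,0,0.3,0,0,0,-1],[0,0,0,0,0,0,-1],[0,0,0,0,0,0,-1]],
])

```text
clock: 22.5
position: [0.542, 0.037, 0.11]
tool_rot: [3.141, -0.0, 1.396]
force: [-0.7, 0.7, 0.6]
grip_width: 0.0001
finger_force: 0.0
```

```bash
python3 -c "
from h import *
rel()"
```

```text
clock 22.5 shaker-frame mm [ -95.41092692 -124.90473325] z 0.10995369896175196 rpy [ 1.79981925e+02 -4.92542494e-03  8.00130818e+01] yaw err 0.2130817518266035 F [-0.73365577  0.65436038  0.56372863] 9.84483507955727e-05
```

Request:
move_arm([
  [[0,0.3,0,0,0,0,-1],[0,0.3,0,0,0,0,-1],[0,0.3,0,0,0,0,-1],[0,0.3,0,0,0,0,-1],[0,0.3,0,0,0,0,-1],[0,0.3,0,0,0,0,-1],[0,0.3,0,0,0,0,-1],[0,0.3,0,0,0,0,-1],[0,0.2,0,0,0,0,-1],[0,0.1,0,0,0,0,-1]],
])

```text
clock: 23.5
position: [0.5954, 0.0275, 0.1096]
tool_rot: [3.141, 0.0, 1.396]
force: [-2.1, 0.1, 1.3]
grip_width: 0.0002
finger_force: 0.7
```

Request:
move_arm([
  [[0,0.1,0,0,0,0,-1],[0,0.1,0,0,0,0,-1],[0,0.1,0,0,0,0,-1],[0,0.1,0,0,0,0,-1],[0,0.1,0,0,0,0,-1],[0,0.1,0,0,0,0,-1],[0,0,0,0,0,0,-1],[0,0,0,0,0,0,-1],[0,0,0,0,0,0,-1],[0,0,0,0,0,0,-1]],
])

```text
clock: 24.5
position: [0.6068, 0.0256, 0.1097]
tool_rot: [3.141, -0.0, 1.397]
force: [0.4, -0.2, 1.1]
grip_width: 0.0001
finger_force: 0.0
```

Request:
move_arm([
  [[0,0.06,0,0,0,0,-1],[0,0.06,0,0,0,0,-1],[0,0.06,0,0,0,0,-1],[0,0.06,0,0,0,0,-1],[0,0.06,0,0,0,0,-1],[0,0,0,0,0,0,-1],[0,0,0,0,0,0,-1],[0,0,0,0,0,0,-1],[0,0,0,0,0,0,-1],[0,0,0,0,0,0,-1]],
])

```text
clock: 25.5
position: [0.6128, 0.0245, 0.1098]
tool_rot: [3.141, -0.0, 1.397]
force: [0.5, 0.3, 0.6]
grip_width: 0.0
finger_force: 0.1
```

```bash
python3 - <<'E'
from h import *
rel()
from workcell import grab_frame
np.set_printoptions(precision=4,suppress=True)
f=grab_frame("side")["color"].max(2);m=(f[183:206,270:310]<45).astype('uint8')
N,l,st,c=cv2.connectedComponentsWithStats(m);print(st[1:]+[270,183,0,0,0],c[1:]+[270,183])
a=np.radians(YAW)
for q in c[1:]+[270,183]:
    d=plane("side",q,.124)[:2]-DOCK;print(1000*d@[np.cos(a),np.sin(a)],1000*d@[-np.sin(a),np.cos(a)])
E
```

```text
clock 25.5 shaker-frame mm [ -23.50055498 -124.63145541] z 0.10976570992333563 rpy [ 1.79985187e+02 -6.61118630e-04  8.00183557e+01] yaw err 0.21835571495405404 F [0.49819358 0.2585776  0.60959585] 4.040628345861217e-05
[[276 183  31  23 275]] [[292.3564 190.6291]]
-16.688440352189236 -105.41713564864013
```

Request:
move_arm([
  [[0,0.08,0,0,0,0,-1],[0,0.08,0,0,0,0,-1],[0,0.08,0,0,0,0,-1],[0,0.08,0,0,0,0,-1],[0,0,0,0,0,0,-1],[0,0,0,0,0,0,-1],[0,0,0,0,0,0,-1],[0,0,0,0,0,0,-1],[0,0,0,0,0,0,-1],[0,0,0,0,0,0,-1]],
])

```text
clock: 26.55
position: [0.6149, 0.0241, 0.1092]
tool_rot: [-3.133, 0.0, 1.397]
force: [-29.9, 4.6, 19.0]
grip_width: 0.0002
finger_force: 15.5
```

End stop reached: the force jumped to 30 N. Backing off and retreating upward.

Request:
move_arm([
  [[0,-0.3,0,0,0,0,-1],[0,-0.5,0,0,0,0,-1],[0,-0.6,0,0,0,0,-1],[0,-0.6,-0.2,0,0,0,-1],[0,-0.5,-0.6,0,0,0,-1],[0,-0.2,-1,0,0,0,-1],[0,0,-1,0,0,0,-1],[0,0,-1,0,0,0,-1],[0,0,-1,0,0,0,-1],[0,0,-1,0,0,0,-1]],
])

```text
clock: 27.55
position: [0.5655, 0.0328, 0.2269]
tool_rot: [3.141, -0.0, 1.397]
force: [0.7, 0.0, 0.2]
grip_width: -0.0002
finger_force: 0.0
```

Request:
move_arm([
  [[-0.5,-0.5,-1,0,0,0,-1],[-0.5,-0.5,-1,0,0,0,-1],[-0.5,-0.5,-1,0,0,0,-1],[-0.5,-0.5,-1,0,0,0,-1],[-0.5,-0.5,-1,0,0,0,-1],[-0.5,-0.5,-0.5,0,0,0,-1],[-0.5,-0.5,0,0,0,0,-1],[0,0,0,0,0,0,-1],[0,0,0,0,0,0,-1],[0,0,0,0,0,0,-1]],
])

```text
clock: 28.55
position: [0.4849, -0.0236, 0.3352]
tool_rot: [-3.141, 0.0, 1.397]
force: [0.2, -0.1, -1.0]
grip_width: -0.0001
finger_force: 0.0
```

```bash
python3 - <<'E'
from h import *
rel()
from workcell import grab_frame
np.set_printoptions(precision=1,suppress=True)
a=np.radians(YAW);F=lambda P:1000*np.array([(P[:2]-DOCK)@[np.cos(a),np.sin(a)],(P[:2]-DOCK)@[-np.sin(a),np.cos(a)]])
for n,(x0,y0,x1,y1) in(("side",(270,180,310,208)),("scene",(235,200,285,235))):
    im=grab_frame(n)["color"];cv2.imwrite(f"pics/{n}5.png",im[:,:,::-1]);m=(im.max(2)[y0:y1,x0:x1]<45).astype('uint8')
    N,l,st,c=cv2.connectedComponentsWithStats(m)
    for s,q in zip(st[1:],c[1:]):
        if s[4]>10: print(n,s,q+[x0,y0],F(plane(n,q+[x0,y0],.122)))
    # black bar at z=.133, amber jars
    h=cv2.cvtColor(im,cv2.COLOR_RGB2HSV);am=cv2.inRange(h,(3,120,40),(18,255,220));N,l,st,c=cv2.connectedComponentsWithStats(am)
    for s,q in zip(st[1:],c[1:]):
        if s[4]>12: print(n,"amber",s,F(plane(n,q,.07)))
E
```

```text
clock 28.55 shaker-frame mm [-140.89453473 -194.64653966] z 0.3351717083874658 rpy [-1.79965032e+02  1.57226300e-02  8.00473362e+01] yaw err 0.24733623271682958 F [ 0.1636578  -0.10524855 -1.00566703] -8.820759679430346e-05
side [26 12  8  8 51] [299.5 195.6] [   3.7 -124.8]
side [18 23  9  5 17] [291.8 206.1] [ -19.  -170.7]
side amber [278 179  10   7  51] [-44.7   2.2]
side amber [308 179  10   7  52] [50.8  3.5]
side amber [364 311  31   9 211] [ 183.1 -484.8]
scene [13 12  7  7 34] [251.1 215.2] [   2.4 -122.2]
scene amber [  64    0   71   35 1261] [  279.8 -1360.3]
scene amber [177   0  11   3  21] [  -83.4 -1329.5]
scene amber [398   0   9   6  22] [-965.9 -994.2]
scene amber [65 33  5  5 17] [  406.  -1249.2]
scene amber [156 174  22   8  84] [ 198.8 -390.1]
scene amber [278 258  10   5  32] [-41.9  22.4]
scene amber [246 268  11   6  31] [53.3 24.8]
```

```bash
python3 - <<'E'
from h import *
np.set_printoptions(precision=1,suppress=True)
a=np.radians(YAW);c={}
for n,(x0,y0,x1,y1) in(("side",(284,150,304,187)),("scene",(250,222,285,275))):
    m=(cv2.imread(f"pics/{n}5.png").max(2)[y0:y1,x0:x1]<45).astype('uint8');N,l,st,ce=cv2.connectedComponentsWithStats(m);i=1+st[1:,4].argmax();c[n]=ce[i]+[x0,y0];print(n,st[i],c[n])
P,e=tri(c["scene"],c["side"]);d=P[:2]-DOCK;print(1000*P,1000*np.array(e),1000*d@[np.cos(a),np.sin(a)],1000*d@[-np.sin(a),np.cos(a)])
from workcell import job_done
if abs(1000*d@[np.cos(a),np.sin(a)])<5: print(job_done())
E
```

```text
side [12  6  5 22 74] [297.8 167.3]
scene [10 10 13 29 82] [265.8 246.1]
[657.9 140.9 132. ] [0.8 0.8] 0.27194800230915467 -2.0439223544639797
the job is handed in; nothing more can be done
None
```

The job is handed in: the tray is home against the back stop (handle within about 2 mm of the dock point) with both jars standing, and the lever is fully over to on. The arm is clear, and I saw no contact with the dish, bottle or spatula.

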